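# Roll the sleeve blank into the V-rest and push it up to the end stop

## Task

Roll the thick sleeve blank along the bench with the outside of the fingers, up the ramp of the V-rest and into its V, then push it gently on its near end until its far end touches the end stop, and move clear. Nothing is to be pinched or lifted: the sleeve only rolls and slides. Leave the thin bar and everything else on the bench where it is.

Things in the scene. Friction and masses are not known exactly. Their poses are not given: they have to be found in the camera images.
- v_rest: V-rest of folded steel plate, fixed, place and yaw vary. Origin on the bench under the V's bottom; x along the V away from the robot, y across, z up. V and ramps span x -50 to +45 mm. Across: V bottom at y 0, 1.5 mm above the bench; 35 degree flanks up to rounded crests 12.5 mm high at y +-17 mm; outside them 15 degree ramps down to the bench at y +-62 mm.
- end_stop (a point): middle of the V-rest's end stop face, at x +45 mm of the V-rest, 26 mm above the bench. The stop is an upright aluminium plate across the far end of the V, facing the robot, 56 mm wide (y +-28 mm), 48 mm high. Axes as the V-rest's. Over the back of the bench runs a shelf: front edge at world x 0.62, underside 0.47 m above the bench; keep the wrist below or in front of it.
- sleeve: the thick bar: bare aluminium, 40 mm diameter, 100 mm long, 14 mm bore, 0.28 kg; lies left or right of the V-rest, about parallel to the V, its far end 10 to 28 mm short of the stop along the V. Smooth (friction about 0.3), rolls easily. Origin at its centre, x along its axis, away from the robot at the start. Seated in the V its centre is at y 0, 26 mm above the bench; on the stop also at x -5 mm of the V-rest.
- thin_bar: the thin solid bar: bare aluminium, diameter 24 mm, 100 mm long, lying on its side on the other side of the V-rest from the sleeve; not to be disturbed. Origin at its centre, x along its axis.
- tee: plastic pipe tee piece, 39x57x24 mm, lying behind the V-rest to one side, bystander; origin at the centre of its underside
- nut: hexagonal brass union nut, 27 mm across, 14 mm high, lying behind the V-rest to one side, bystander; origin at the centre of its underside
- desk_mouse: black computer mouse, 110x62x34 mm, far left on the bench, bystander; origin at the centre of its underside
- tape: small roll of black tape, 57 mm across, 19 mm high, lying flat far right near the front edge, bystander; origin at the centre of its underside
There are look-alikes about, which are no part of the job. There is more than one size of the v_rest; the one meant has the size given above.

How it is judged:
By the outcome, as a careful person would: the job done as asked, in the order asked, and still so for the second after the job is handed in, with the robot touching nothing.
It also fails if it takes over 51 s, if anything falls off the work surface, if the arm or the gripper's body presses on something with over 40 N, if the wrist force passes 120 N, or if a joint passes its speed limit or range.

## Robot

A 6-joint arm with a two-finger parallel gripper is mounted at the origin on a cart in front of the work surface, level with it; the furniture and walls round the work are solid. World frame = base frame: x ahead of the robot, y to its left, z up, the work surface at z = 0. Lengths are in m, angles in rad, forces in N, time in s.
With the tool pointing down it reaches from about 0.325 to 0.925 m from the base axis. Payload 3.1 kg.
Tool frame: the origin (TCP) lies at the very end of the fingers, on their centre line; the grasp point (between the pads) lies 19 mm behind it; z points along the fingers, y is the line along which they close (so a half turn about z gives the same grasp; the last joint's range is limited). The gripper opens to 85 mm and grips with 20 to 120 N. Pads are 22 mm wide; open, the fingers measure 114 mm over their backs; the gripper's body (76 mm by 85 mm) begins 54 mm behind the grasp point. The pads swing forward as they close: fully open they stand 13 mm farther back than shut.
Start: joints at [-1.359, 0.217, 1.613, -0, 1.311, -0.112], TCP at [0.199, -0.593, 0.205] pointing down, gripper open.
Joint ranges: [-2.75, 2.75], [-0.78, 2.1], [0.31, 2.55], [-1.13, 4.27], [0.13, 2.63], [-2.58, 2.58]. Speed limits (rad/s): [2.79, 2.79, 3.14, 3.14, 3.14, 3.14].

## Interface

Orientations are given as a unit quaternion [x, y, z, w].
In Python, from bench import bot gives the robot as it stands.
- The arm moves only by the tool send_rows, never from a script. Its argument "moves" is a list of rows, each an object with "jaw": the gripper command: -1 is fully open, 1 is shut, values between are in proportion; "travel": the shift along the tool's x, y, z in m, a list of three; "angular": the turn, a rotation vector about the tool's x, y, z in rad, a list of three. In form: [{"jaw": jaw, "travel": [tx, ty, tz], "angular": [ax, ay, az]}, ...]. A call has 1 to 5 rows; each row shifts and turns the commanded pose from where the row before left it, along the tool's axes as they then stand; what a row does not reach is not made up. A row lasts 1/10 s, in which the tool goes at most 50 mm and 8.59 degrees, less where a joint would pass 70% of its speed; a pose out of reach is approached as far as the arm can. A call is refused whole if a number of a shift passes 0.05 or a number of a turn 0.15, either way. A call with a gripper value outside its range is refused whole. The fingers move at their own pace and stop on an object; the grip force is fixed at half the most. Time passes only in rows, so rows that do not move let the fingers close. It gives the time, the measured TCP pose, the force, the opening and the grip force at its end, in the units of the state.
- bot.get_obs(): the state, without advancing time (a new reading comes with each control period).
- bot.grab_frame(name): name is "scene" or "side" or "wrist"; returns a dict with "color" (400x640x3 uint8, blue, green, red), "intrinsics" (3x3 intrinsics, pixels), "k1" (the pictures are not rectified: a ray, as slopes to the right and down, at radius r is drawn at 1 + k1 r^2 times it, then the intrinsics apply), "eye" and "orientation" of the camera in the world. Camera axes: x right, y down, z forward; pixel columns grow to the right and rows downward; lengths in m; the calibration is good to about 2 mm. A picture is of the moment at which its call begins. There is no depth.
- bot.job_done(): hands the job in; it is judged then, once.
The state is a dict: "time": time; "joint_pos": joint angles; "joint_velocities": joint speeds; "joint_torque": joint torques, N m; "position": TCP position; "tcp_rot": TCP orientation; "wrist_force": force on the tool from outside, world axes, zero at the start; "torque": the same for the moment, N m; "opening": finger opening in m; "grip_force": force on a finger pad.
Only numpy, scipy, OpenCV 4.12 (cv2) and the standard library are available. Lean on these libraries where they do the work, as an engineer would, in place of code of your own. Each camera call takes 0.05 s, during which the arm holds its last target. There are 200 camera calls.

## Working session

There is one attempt and no reset: what is moved stays moved. The work goes in short steps, Python scripts to look and compute and a tool call to move; the robot and the scene stay as the last step left them, time stands still between calls to the robot, and variables do not carry over. Pictures are saved under pics/ and viewed, at most 10 in all, crops included, and the job is handed in when it is done.

Besides the shell and the picture viewer there is one more tool, called as name(argument=value, ...), one argument or row to a line, values as JSON. send_rows: Moves the arm, as the interface text tells. Its arguments: {"type":"object","properties":{"moves":{"type":"array"}},"required":["moves"]}

```bash
mkdir -p pics; ls; cat > h.py <<'E'
import numpy as np,cv2
from scipy.spatial.transform import Rotation as R
from bench import bot
def grab(n,fn):
    f=bot.grab_frame(n); cv2.imwrite('pics/'+fn+'.png',f['color']); np.save('pics/'+fn+'.npy',f,allow_pickle=True); return f
def load(fn): return np.load('pics/'+fn+'.npy',allow_pickle=True).item()
def rot(f):
    o=np.array(f['orientation']); return o if o.shape==(3,3) else R.from_quat(o).as_matrix()
def ray(f,p):
    K=np.array(f['intrinsics']);k=float(f['k1'])
    u=cv2.undistortPoints(np.array([[p]],float),K,np.array([k,0,0,0.]))[0,0]
    return np.array(f['eye']),rot(f)@np.array([u[0],u[1],1.])
def onz(f,p,z):
    e,d=ray(f,p); return e+d*(z-e[2])/d[2]
def proj(f,P):
    P=rot(f).T@(np.array(P)-np.array(f['eye'])); K=np.array(f['intrinsics'])
    s=P[:2]/P[2]; s=s*(1+f['k1']*(s@s)); return K[:2,:2]@s+K[:2,2]
def tri(f1,p1,f2,p2):
    a,d=ray(f1,p1);b,e=ray(f2,p2)
    t=np.linalg.lstsq(np.c_[d,-e],b-a,rcond=None)[0]; A=a+d*t[0];B=b+e*t[1]
    return (A+B)/2,np.linalg.norm(A-B)
E
python3 - <<'E'
from h import *
for n in('scene','side'):
    f=grab(n,n+'0'); print(n,f['eye'],rot(f)[:,2],f['k1'],f['intrinsics'][0][0])
o=bot.get_obs(); print(o)
E
```

```text
pics
scene [-0.29447096  0.89494855  0.58508086] [ 0.63138931 -0.67002586 -0.39040092] -0.028707103660625368 444.56271661311985
side [ 0.52139496 -1.17623514  0.73586914] [ 0.01627537  0.87082178 -0.49132936] 0.01198230992469053 433.5388619691793
{'time': 0.1, 'joint_pos': array([-1.35921354e+00,  2.17698449e-01,  1.61478615e+00, -3.21046663e-05,
        1.31129908e+00, -1.12185548e-01]), 'joint_velocities': array([-7.36512021e-04, -1.76101032e-03, -3.63572139e-03,  8.06868209e-05,
        7.67997859e-05,  2.90043281e-04]), 'joint_torque': array([-8.94874629e-04, -3.98079443e+01, -3.04969132e+01, -2.03913751e-04,
        4.24218990e-03,  1.34554017e-05]), 'position': array([ 0.19868995, -0.59173736,  0.20398015]), 'tcp_rot': array([ 9.86924090e-01,  1.61182009e-01, -6.99143146e-05, -1.09339035e-03]), 'wrist_force': array([0.34108788, 0.06223016, 0.28273103]), 'torque': array([0.0176356 , 0.00039993, 0.03230112]), 'grip_force': 0.0, 'opening': 0.08571529446590001}
```

View pics/scene0.png

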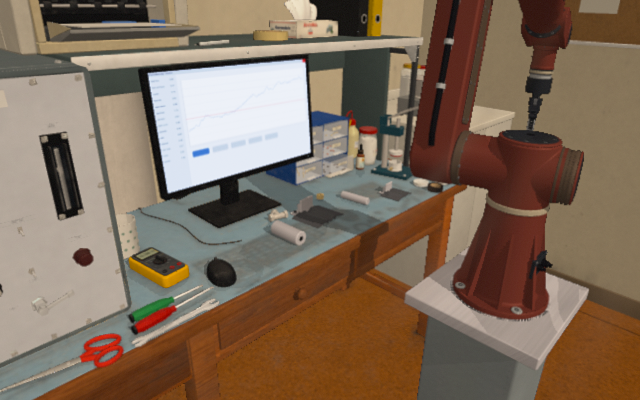

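View pics/side0.png

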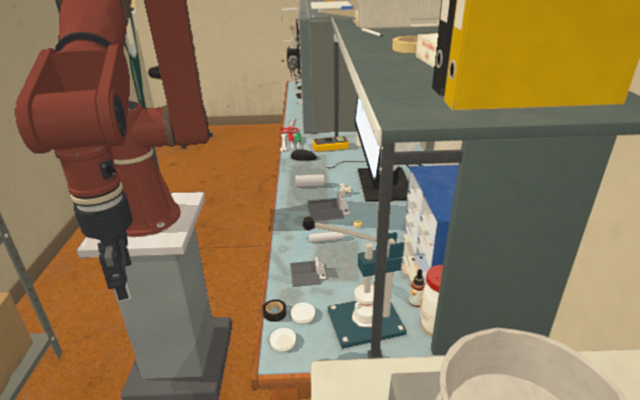

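The sleeve is at scene (287,233) / side (310,181), and the thin bar at scene (355,197) / side (327,238). There are two V-rests: A at scene (318,213) / side (328,208), and B at scene (393,192) / side (309,271). A lies between the two bars and looks larger, so it fits. I'll measure it and confirm it in the wrist view.

```bash
python3 - <<'E'
from h import *
s=load('scene0');d=load('side0')
for n,a,b,z in(('sleeve',(287,233),(310,181),.02),('vA',(318,213),(326,209),.01),('thin',(355,197),(326,238),.012),('vB',(390,193),(307,271),.01)):
    print(n,onz(s,a,z).round(3),onz(d,b,z).round(3),*[np.round(x,3) for x in tri(s,a,d,b)])
w=grab('wrist','w0'); o=bot.get_obs(); T=R.from_quat(o['tcp_rot']).as_matrix()
print(T.round(3)); print('cam in tool',T.T@(np.array(w['eye'])-o['position']), (T.T@rot(w)).round(3), w['intrinsics'],w['k1'])
im=d['color'][150:310,250:380]; im=cv2.resize(im,None,fx=4.5,fy=3.7,interpolation=3) ; cv2.imwrite('pics/c0.png',im)
E
```

```text
sleeve [0.514 0.186 0.02 ] [0.523 0.169 0.02 ] [0.522 0.179 0.014] 0.001
vA [0.559 0.02  0.01 ] [ 0.57  -0.005  0.01 ] [0.571 0.008 0.002] 0.0
thin [ 0.558 -0.153  0.012] [ 0.563 -0.165  0.012] [ 0.563 -0.16   0.008] 0.0
vB [ 0.5   -0.269  0.01 ] [ 0.507 -0.304  0.01 ] [ 0.51  -0.288 -0.001] 0.007
[[ 0.948  0.318 -0.   ]
 [ 0.318 -0.948  0.002]
 [ 0.    -0.002 -1.   ]]
cam in tool [ 0.07427787 -0.00112817 -0.16894738] [[ 0.001 -0.956 -0.292]
 [ 1.     0.001 -0.001]
 [ 0.001 -0.292  0.956]] [[277.03945161   0.         318.59872692]
 [  0.         277.03945161 200.66178226]
 [  0.           0.           1.        ]] -0.005700724829541644
```

View pics/c0.png

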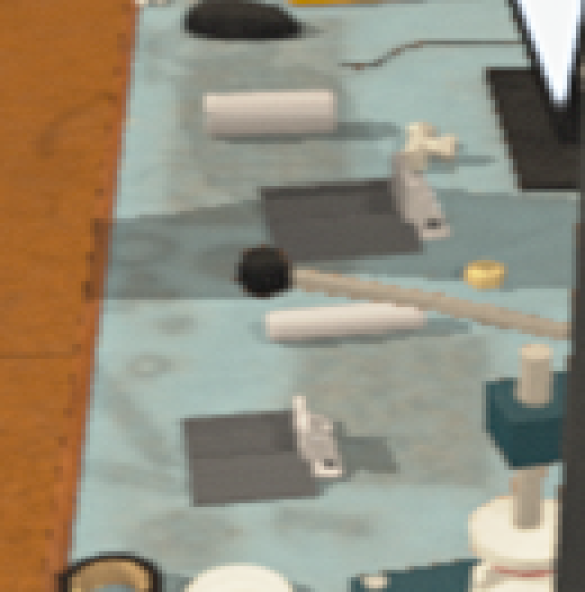

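Confirmed: A, at crop (340,215), is clearly larger than B, at crop (260,455), and it lies between the thick and thin bars. So A is v_rest, with the sleeve on its left (+y) side and the stop towards +x. Next I move to a hover and look with the wrist camera.

```bash
cat >> h.py <<'E'
def plan(x,y,z,yaw,n):
    "rows from the measured pose to TCP xyz, tool down, tool x at world yaw (deg)"
    o=bot.get_obs(); p=np.array(o['position']); T=R.from_quat(o['tcp_rot'])
    c,s=np.cos(np.radians(yaw)),np.sin(np.radians(yaw))
    G=R.from_matrix([[c,s,0],[s,-c,0],[0,0,-1]]); rv=(T.inv()*G).as_rotvec(); g=np.array([x,y,z])
    print('p',p.round(4),'F',np.round(o['wrist_force'],1),'t',round(o['time'],2))
    print('turn/row',(rv/n).round(4))
    st=(g-p)/n
    for i in range(n):
        Ti=T*R.from_rotvec(rv*i/n); print(Ti.inv().apply(st).round(4).tolist())
E
python3 -c "
from h import *
plan(.47,.10,.30,90,18)
d=load('side0');print([onz(d,(308,223),z).round(2) for z in(.1,.2,.3)])"
```

```text
p [ 0.1987 -0.5918  0.2041] F [ 0.5 -0.8  0.1] t 0.15
turn/row [-0.0001 -0.0001 -0.0693]
[0.0265, -0.0317, -0.0053]
[0.0286, -0.0297, -0.0053]
[0.0306, -0.0277, -0.0053]
[0.0325, -0.0255, -0.0053]
[0.0342, -0.0232, -0.0053]
[0.0357, -0.0208, -0.0053]
[0.037, -0.0182, -0.0053]
[0.0382, -0.0156, -0.0053]
[0.0392, -0.013, -0.0053]
[0.04, -0.0102, -0.0053]
[0.0406, -0.0074, -0.0053]
[0.041, -0.0046, -0.0053]
[0.0412, -0.0017, -0.0053]
[0.0413, 0.0011, -0.0053]
[0.0411, 0.004, -0.0053]
[0.0407, 0.0068, -0.0053]
[0.0401, 0.0096, -0.0053]
[0.0394, 0.0124, -0.0053]
[array([ 0.51, -0.22,  0.1 ]), array([ 0.51, -0.37,  0.2 ]), array([ 0.52, -0.52,  0.3 ])]
```

send_rows(
  moves=[
    {"jaw":0,"travel":[0.026,-0.032,-0.005],"angular":[0,0,-0.07]},
    {"jaw":0,"travel":[0.029,-0.03,-0.005],"angular":[0,0,-0.07]},
    {"jaw":0,"travel":[0.031,-0.028,-0.005],"angular":[0,0,-0.07]},
    {"jaw":0,"travel":[0.032,-0.026,-0.005],"angular":[0,0,-0.07]},
    {"jaw":0,"travel":[0.034,-0.023,-0.005],"angular":[0,0,-0.07]},
  ],
)

```text
time: 0.65
position: [0.2732, -0.3974, 0.2299]
tcp_rot: [0.943, 0.332, 0.0, -0.0]
wrist_force: [0.5, -0.5, -0.2]
opening: 0.0425
grip_force: 0.0
```

send_rows(
  moves=[
    {"jaw":0,"travel":[0.036,-0.021,-0.005],"angular":[0,0,-0.07]},
    {"jaw":0,"travel":[0.037,-0.018,-0.005],"angular":[0,0,-0.07]},
    {"jaw":0,"travel":[0.038,-0.016,-0.005],"angular":[0,0,-0.07]},
    {"jaw":0,"travel":[0.039,-0.013,-0.005],"angular":[0,0,-0.07]},
    {"jaw":0,"travel":[0.04,-0.01,-0.005],"angular":[0,0,-0.07]},
  ],
)

```text
time: 1.15
position: [0.3473, -0.205, 0.2552]
tcp_rot: [0.871, 0.491, 0.0, 0.0]
wrist_force: [0.4, -0.3, 0.6]
opening: 0.0425
grip_force: 0.0
```

send_rows(
  moves=[
    {"jaw":0,"travel":[0.041,-0.007,-0.005],"angular":[0,0,-0.07]},
    {"jaw":0,"travel":[0.041,-0.005,-0.005],"angular":[0,0,-0.07]},
    {"jaw":0,"travel":[0.041,-0.002,-0.005],"angular":[0,0,-0.07]},
    {"jaw":0,"travel":[0.041,0.001,-0.005],"angular":[0,0,-0.07]},
    {"jaw":0,"travel":[0.041,0.004,-0.005],"angular":[0,0,-0.07]},
  ],
)

```text
time: 1.65
position: [0.4206, -0.0123, 0.2803]
tcp_rot: [0.772, 0.635, 0.0, 0.0]
wrist_force: [0.3, 0.4, 0.2]
opening: 0.0425
grip_force: 0.0
```

send_rows(
  moves=[
    {"jaw":0,"travel":[0.041,0.007,-0.005],"angular":[0,0,-0.07]},
    {"jaw":0,"travel":[0.04,0.01,-0.005],"angular":[0,0,-0.07]},
    {"jaw":0,"travel":[0.039,0.012,-0.005],"angular":[0,0,-0.06]},
    {"jaw":0,"travel":[0,0,0],"angular":[0,0,0]},
    {"jaw":0,"travel":[0,0,0],"angular":[0,0,0]},
  ],
)

```text
time: 2.15
position: [0.4643, 0.102, 0.2948]
tcp_rot: [0.705, 0.709, -0.001, -0.0]
wrist_force: [-0.5, 0.8, -0.3]
opening: 0.0427
grip_force: 0.0
```

```bash
python3 -c "
from h import *
plan(.47,.10,.30,90,1)
w=grab('wrist','w1')
print(w['eye'],rot(w).round(3),bot.get_obs()['opening'])
for P in((.522,.179,.02),(.571,.008,.01),(.563,-.16,.012)):print(proj(w,P))"
```

```text
p [0.4643 0.102  0.2948] F [-0.5  0.8 -0.3] t 2.15
turn/row [-0.0011  0.0007  0.0049]
[-0.002, 0.0057, -0.0052]
[0.46331176 0.17775576 0.46382096] [[ 1.     0.005  0.002]
 [ 0.005 -0.956 -0.293]
 [ 0.     0.293 -0.956]] 0.04239673184938007
[356.91197338 115.18710632]
[379.70797878 217.77426958]
[369.58412743 300.23093294]
```

View pics/w1.png

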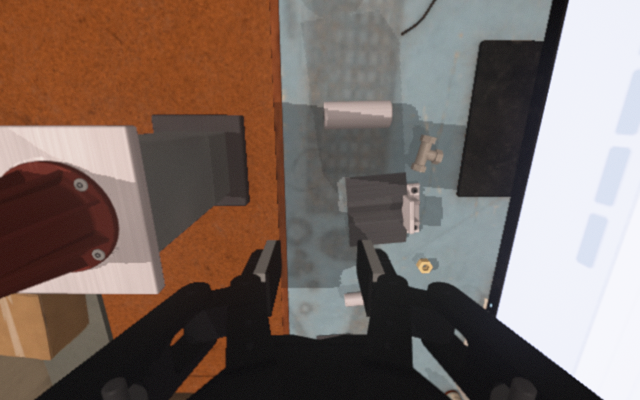

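The wrist view shows the sleeve at (357,114), the V-rest plate at (346–405, 173–245) with the stop at (412,208), the thin bar at (355,298), the tee at (428,153) and the nut at (425,266). I'll enlarge this to read exact edges.

```bash
python3 -c "
from h import *
w=load('w1')['color']
cv2.imwrite('pics/c1.png',cv2.resize(w[92:257,310:450],None,fx=4*.9,fy=4*.9,interpolation=2))"
```

```text
(no output)
```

View pics/c1.png

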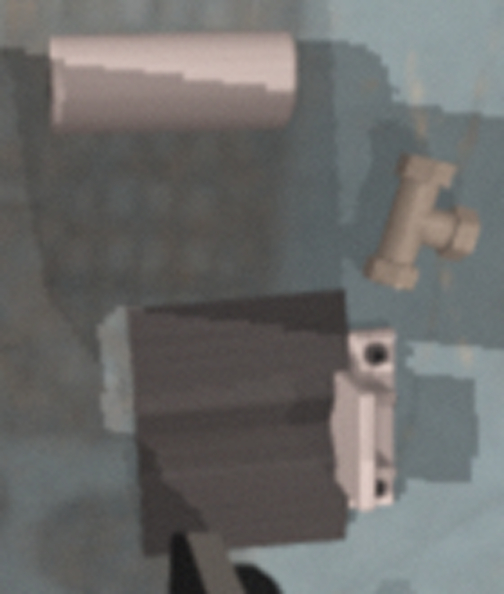

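```bash
python3 -c "
from h import *
w=load('w1');s=load('side0');g=load('scene0')
q=lambda x,y:(x/3.6+310-.36,y/3.6+92-.36)
c={k:onz(w,q(*v),0) for k,v in dict(NL=(126,311),FL=(345,290),NR=(143,555),FR=(345,537)).items()}
for k,v in c.items():print(k,v.round(4))
n=(c['NL']+c['NR'])/2;f=(c['FL']+c['FR'])/2
print('near',n,'far',f,'len',np.linalg.norm(f-n),'wid',np.linalg.norm(c['NL']-c['NR']),np.linalg.norm(c['FL']-c['FR']))
a=c['NR']-c['NL'];b=c['FR']-c['FL'];
deg=lambda v:np.degrees(np.arctan2(v[1],v[0]))
print('yaw axis',deg(f-n),'L',deg(c['FL']-c['NL']),'R',deg(c['FR']-c['NR']),'across+90',deg(a)+90,deg(b)+90)
for nm,v in dict(sn1=(52,35),sn2=(55,131),sf1=(296,33),sf2=(296,128)).items(): print(nm,onz(w,q(*v),.022).round(4))
for v in((52,83),(297,81)):print('top',onz(w,q(*v),.04).round(4))
print('stop face top edge ends z.048',onz(w,q(355,384),.048),onz(w,q(362,508),.048))
print('tri sleeve',tri(w,q(174,82),s,(310,181)),tri(w,q(174,82),g,(287,233)))
"
```

```text
NL [0.5084 0.0763 0.    ]
FL [0.6114 0.087  0.    ]
NR [ 0.5213 -0.0511  0.    ]
FR [ 0.6238 -0.0405  0.    ]
near [0.51482415 0.01259325 0.        ] far [0.61760309 0.02324497 0.        ] len 0.10332942073216396 wid 0.12807281076050336 0.1281069880394339
yaw axis 5.916849415567774 L 5.925739787206291 R 5.907916682297742 across+90 5.7893171929950995 5.569667880359745
sn1 [0.4715 0.1986 0.022 ]
sn2 [0.4732 0.1597 0.022 ]
sf1 [0.5734 0.2    0.022 ]
sf2 [0.5765 0.1616 0.022 ]
top [0.4713 0.1794 0.04  ]
top [0.5708 0.1807 0.04  ]
stop face top edge ends z.048 [0.60445092 0.0549533  0.048     ] [ 0.61350484 -0.00352404  0.048     ]
tri sleeve (array([0.52348619, 0.1801045 , 0.01415111]), np.float64(0.0017513957504361314)) (array([0.52338849, 0.17915623, 0.01397346]), np.float64(0.0028359870667824445))
```

The numbers agree:
- **V-rest:** plate about 95 x 124 mm, stop 58 mm wide, origin about (0.564, 0.018), yaw 5.8°.
- **Sleeve:** centre (0.5225, 0.180), yaw about 1°, diameter about 39 mm, far end about 20 mm short of the stop.

I'll put the half-open fingers behind the sleeve, on its +y side, so both fingers bear along it.

```bash
python3 -c "
from h import *
plan(.5225,.24,.10,91,6)"
```

```text
p [0.4641 0.1012 0.2946] F [ 0.5 -0.1  0.1] t 2.2
turn/row [-0.0002  0.0001 -0.0024]
[0.0231, 0.0098, 0.0324]
[0.0231, 0.0099, 0.0324]
[0.0231, 0.0099, 0.0324]
[0.023, 0.01, 0.0324]
[0.023, 0.01, 0.0324]
[0.023, 0.0101, 0.0324]
```

send_rows(
  moves=[
    {"jaw":-0.4,"travel":[0.028,0.012,0.026],"angular":[0,0,-0.003]},
    {"jaw":-0.4,"travel":[0.028,0.012,0.026],"angular":[0,0,-0.003]},
    {"jaw":-0.4,"travel":[0.028,0.012,0.03],"angular":[0,0,-0.003]},
    {"jaw":-0.4,"travel":[0.028,0.012,0.035],"angular":[0,0,-0.003]},
    {"jaw":-0.4,"travel":[0.026,0.011,0.035],"angular":[0,0,-0.002]},
  ],
)

```text
time: 2.7
position: [0.5231, 0.2392, 0.1422]
tcp_rot: [0.702, 0.712, 0.0, 0.0]
wrist_force: [-0.7, -1.1, 0.0]
opening: 0.0599
grip_force: 0.0
```

send_rows(
  moves=[
    {"jaw":-0.4,"travel":[0,0,0.04],"angular":[0,0,0]},
    {"jaw":-0.4,"travel":[0,0,0],"angular":[0,0,0]},
    {"jaw":-0.4,"travel":[0,0,0],"angular":[0,0,0]},
  ],
)

```text
time: 3.0
position: [0.5216, 0.2382, 0.1026]
tcp_rot: [0.702, 0.712, -0.001, -0.001]
wrist_force: [-0.8, -1.6, 0.3]
opening: 0.0601
grip_force: 0.0
```

```bash
python3 -c "
from h import *
plan(.5225,.235,.012,91,4); print(bot.get_obs()['opening'])
grab('wrist','w2')"
```

```text
p [0.5216 0.2382 0.1026] F [-0.8 -1.6  0.3] t 3.0
turn/row [-0.0007  0.0003 -0.0006]
[-0.0008, 0.0003, 0.0227]
[-0.0008, 0.0003, 0.0226]
[-0.0008, 0.0003, 0.0226]
[-0.0008, 0.0002, 0.0226]
0.06005773457178157
```

View pics/w2.png

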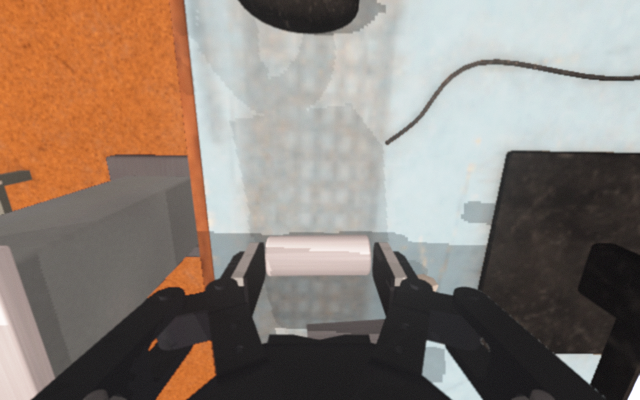

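The sleeve lies at (265–371, 255), centred on the fingers, and the mouse at (300,10) is well clear. Going down.

send_rows(
  moves=[
    {"jaw":-0.4,"travel":[0,0,0.03],"angular":[0,0,0]},
    {"jaw":-0.4,"travel":[0,0,0.03],"angular":[0,0,0]},
    {"jaw":-0.4,"travel":[0,0,0.03],"angular":[0,0,0]},
    {"jaw":-0.4,"travel":[-0.01,0,0],"angular":[0,0,0]},
    {"jaw":-0.4,"travel":[-0.005,0,0],"angular":[0,0,0]},
  ],
)

```text
time: 3.55
position: [0.5243, 0.224, 0.0155]
tcp_rot: [0.701, 0.713, 0.001, 0.001]
wrist_force: [0.2, 0.5, 1.0]
opening: 0.0598
grip_force: 0.0
```

send_rows(
  moves=[
    {"jaw":-0.4,"travel":[-0.003,0,0],"angular":[0,0,0]},
    {"jaw":-0.4,"travel":[-0.003,0,0],"angular":[0,0,0]},
    {"jaw":-0.4,"travel":[-0.003,0,0],"angular":[0,0,0]},
    {"jaw":-0.4,"travel":[-0.003,0,0],"angular":[0,0,0]},
    {"jaw":-0.4,"travel":[-0.003,0,0],"angular":[0,0,0]},
  ],
)

```text
time: 4.05
position: [0.5231, 0.2099, 0.0136]
tcp_rot: [0.701, 0.713, 0.0, 0.0]
wrist_force: [-0.2, -0.3, -0.2]
opening: 0.06
grip_force: 0.0
```

send_rows(
  moves=[
    {"jaw":-0.4,"travel":[-0.003,0,0],"angular":[0,0,0]},
    {"jaw":-0.4,"travel":[-0.003,0,0],"angular":[0,0,0]},
    {"jaw":-0.4,"travel":[-0.003,0,0],"angular":[0,0,0]},
    {"jaw":-0.4,"travel":[-0.003,0,0],"angular":[0,0,0]},
    {"jaw":-0.4,"travel":[-0.003,0,0],"angular":[0,0,0]},
  ],
)

```text
time: 4.55
position: [0.5231, 0.1948, 0.0131]
tcp_rot: [0.701, 0.713, -0.0, -0.0]
wrist_force: [-0.8, -0.4, -0.7]
opening: 0.06
grip_force: 0.0
```

```bash
python3 -c "
from h import *
plan(.53,.14,.012,95.8,20)
w=grab('wrist','w3')"
```

```text
p [0.5231 0.1948 0.0131] F [-0.8 -0.4 -0.7] t 4.55
turn/row [-0.      0.     -0.0042]
[-0.0027, 0.0003, 0.0001]
[-0.0027, 0.0003, 0.0001]
[-0.0027, 0.0003, 0.0001]
[-0.0027, 0.0003, 0.0001]
[-0.0027, 0.0003, 0.0001]
[-0.0027, 0.0002, 0.0001]
[-0.0028, 0.0002, 0.0001]
[-0.0028, 0.0002, 0.0001]
[-0.0028, 0.0002, 0.0001]
[-0.0028, 0.0002, 0.0001]
[-0.0028, 0.0002, 0.0001]
[-0.0028, 0.0002, 0.0001]
[-0.0028, 0.0002, 0.0001]
[-0.0028, 0.0001, 0.0001]
[-0.0028, 0.0001, 0.0001]
[-0.0028, 0.0001, 0.0001]
[-0.0028, 0.0001, 0.0001]
[-0.0028, 0.0001, 0.0001]
[-0.0028, 0.0001, 0.0001]
[-0.0028, 0.0001, 0.0001]
```

View pics/w3.png

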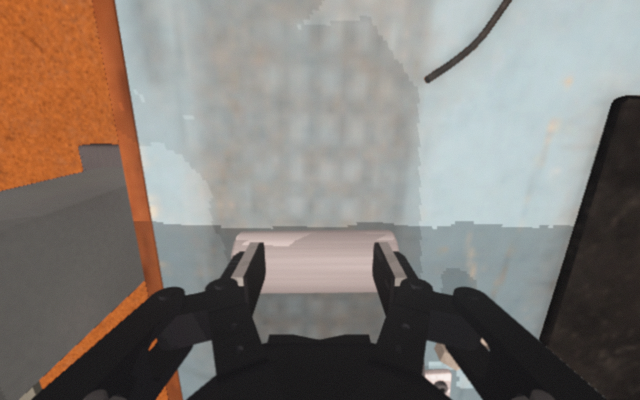

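```bash
python3 -c "
from h import *
w=load('w3')
for p in((316,231),(316,293)):print(onz(w,p,.022).round(4))
for p in((235,262),(398,262)):print(onz(w,p,.03).round(4))
o=bot.get_obs()
for d in(-.011,0,.011):print(proj(w,o['position']+[.03,d,0.004]),proj(w,o['position']+[.03,d,0.03]))
"
```

```text
[0.5208 0.2015 0.022 ]
[0.5215 0.1563 0.022 ]
[0.4712 0.1834 0.03  ]
[0.5717 0.1851 0.03  ]
[364.38991324 254.14054345] [371.59818688 275.76410717]
[365.50864554 238.94628012] [373.04819471 258.59692032]
[366.66646413 223.19654093] [374.55728923 240.69709412]
```

```bash
python3 -c "
from h import *
w=load('w3')['color'];s=grab('side','s3')
o=bot.get_obs()
print(proj(s,o['position']),proj(s,[.5225,.18,.02]))
a=cv2.resize(w[215:315,215:415],(800,400)[:2],interpolation=2)
b=cv2.resize(s['color'][150:200,260:360],(400,200),interpolation=2)
c=np.zeros((600,800,3),np.uint8);c[:400]=a;c[400:,:400]=b
g=grab('scene','g3')['color'][205:255,240:340];c[400:,400:]=cv2.resize(g,(400,200),interpolation=2)
cv2.imwrite('pics/m3.png',c)"
```

```text
[310.09062651 179.29711927] [309.91888099 179.51719285]
```

View pics/m3.png

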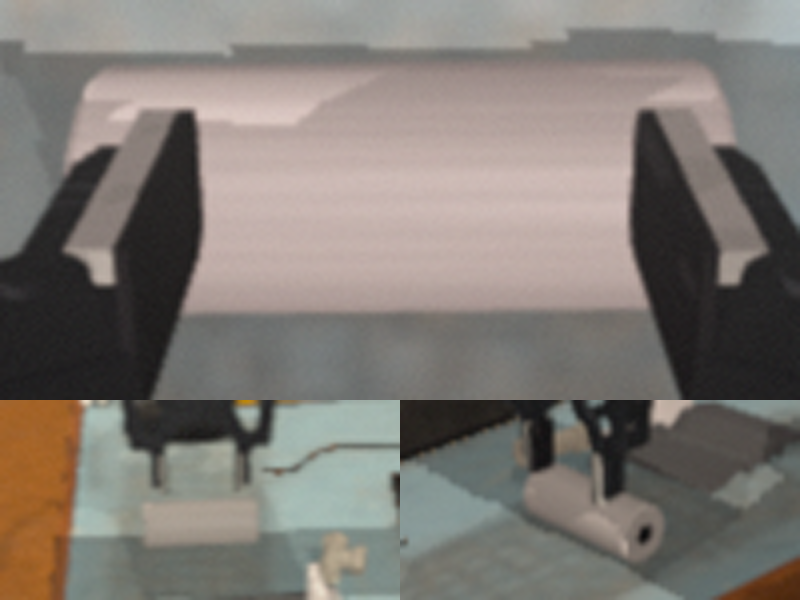

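```bash
python3 -c "
from h import *
w=load('w3');s=load('s3');g=load('g3')
for a,b,c in(((258.7,242.5),(299.2,171.7),None),((378.7,242.5),(320.5,171.7),(290.5,230))):
  print(tri(w,a,s,b)); 
  if c: print(tri(w,a,g,c))
"
```

```text
(array([0.48704725, 0.20202735, 0.04072844]), np.float64(0.0035225662466092144))
(array([0.55894518, 0.20188226, 0.03801467]), np.float64(0.004310756470074449))
(array([ 0.55615162,  0.16294468, -0.00215964]), np.float64(0.04339431220359433))
```

Triangulation puts the part-open fingertips at z≈0.04, above the sleeve top, so nothing was touched and the sleeve has not moved. I'll back off and lower in small steps, watching the force.

send_rows(
  moves=[
    {"jaw":-0.4,"travel":[0.02,0,0],"angular":[0,0,0]},
    {"jaw":-0.4,"travel":[0.02,0,0],"angular":[0,0,0]},
    {"jaw":-0.4,"travel":[0,0,0.003],"angular":[0,0,0]},
    {"jaw":-0.4,"travel":[0,0,0.003],"angular":[0,0,0]},
    {"jaw":-0.4,"travel":[0,0,0],"angular":[0,0,0]},
  ],
)

```text
time: 5.2
position: [0.5216, 0.2342, 0.0063]
tcp_rot: [0.701, 0.713, -0.001, -0.0]
wrist_force: [-0.4, 0.3, 0.9]
opening: 0.0598
grip_force: 0.0
```

```bash
python3 -c "
from h import *
w=grab('wrist','w4');s=grab('side','s4');g=grab('scene','g4');o=bot.get_obs();print(o['position'],o['wrist_force'],[proj(f,o['position']+[0.036,0,0]).round(1) for f in(w,s,g)])
c=np.zeros((600,800,3),np.uint8)
c[:300]=cv2.resize(g['color'][200:260,230:390],(800,300),interpolation=2)
c[300:,:400]=cv2.resize(s['color'][145:205,270:350],(400,300),interpolation=2)
c[300:,400:]=cv2.resize(w['color'][200:320,220:380],(400,300),interpolation=2)
cv2.imwrite('pics/m4.png',c)"
```

```text
[0.52232793 0.23432347 0.00696262] [ 0.69365701 -1.38963503 -0.32812579] [array([374.9, 236.4]), array([319.6, 175.4]), array([262.7, 237.6])]
```

View pics/m4.png

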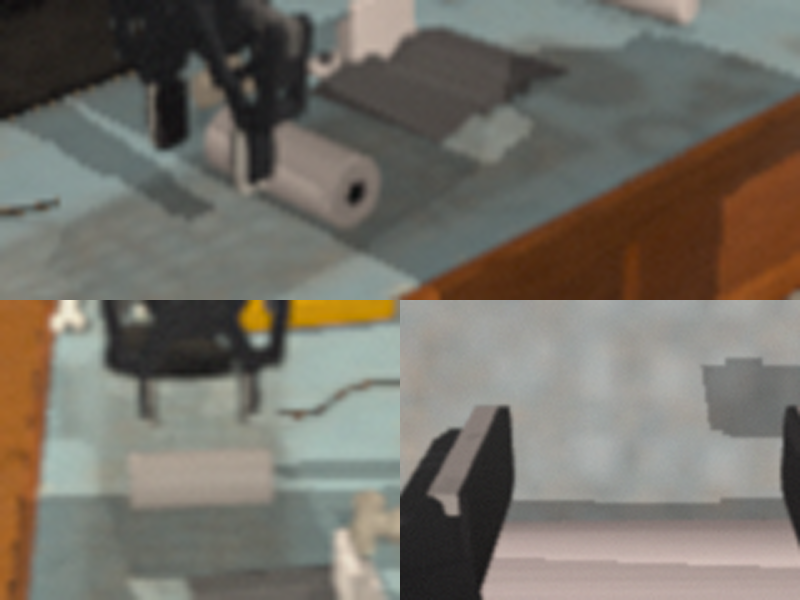

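```bash
python3 -c "
from h import *
w=load('w4');s=load('s4');g=load('g4')
print(tri(g,(263.6,229.6),s,(320,168.6)),tri(g,(280.6,238),s,(300,169)))
print(tri(w,(376,242),s,(320,168.6)),tri(w,(376,242),g,(263.6,229.6)))
"
```

```text
(array([0.55833768, 0.23271529, 0.03314185]), np.float64(0.005928755826696114)) (array([0.48652067, 0.23367581, 0.03458903]), np.float64(0.0036322635927029086))
(array([0.55729713, 0.24133315, 0.03052051]), np.float64(0.006681194383297267)) (array([0.55157019, 0.23975669, 0.03432288]), np.float64(0.007095238385140973))
```

All three views agree on a tip at z≈0.032, about 25 mm above the TCP with the jaw part-open. I'll lower to a tip height of about 14 mm, with force checks.

send_rows(
  moves=[
    {"jaw":-0.4,"travel":[0,0,0.004],"angular":[0,0,0]},
    {"jaw":-0.4,"travel":[0,0,0.004],"angular":[0,0,0]},
    {"jaw":-0.4,"travel":[0,0,0],"angular":[0,0,0]},
  ],
)

```text
time: 5.65
position: [0.5217, 0.2346, -0.0017]
tcp_rot: [0.701, 0.713, -0.001, -0.0]
wrist_force: [-0.7, -0.3, 0.1]
opening: 0.0602
grip_force: 0.0
```

send_rows(
  moves=[
    {"jaw":-0.4,"travel":[0,0,0.003],"angular":[0,0,0]},
    {"jaw":-0.4,"travel":[0,0,0.003],"angular":[0,0,0]},
    {"jaw":-0.4,"travel":[0,0,0.003],"angular":[0,0,0]},
    {"jaw":-0.4,"travel":[0,0,0],"angular":[0,0,0]},
  ],
)

```text
time: 6.05
position: [0.5219, 0.2349, -0.0104]
tcp_rot: [0.701, 0.713, -0.001, -0.0]
wrist_force: [-0.1, 0.3, -0.6]
opening: 0.0598
grip_force: 0.0
```

send_rows(
  moves=[
    {"jaw":-0.4,"travel":[-0.004,0,0],"angular":[0,0,0]},
    {"jaw":-0.4,"travel":[-0.004,0,0],"angular":[0,0,0]},
    {"jaw":-0.4,"travel":[-0.004,0,0],"angular":[0,0,0]},
    {"jaw":-0.4,"travel":[-0.004,0,0],"angular":[0,0,0]},
    {"jaw":-0.4,"travel":[-0.003,0,0],"angular":[0,0,0]},
  ],
)

```text
time: 6.55
position: [0.5229, 0.2155, -0.0097]
tcp_rot: [0.701, 0.713, 0.0, 0.0]
wrist_force: [0.6, 1.0, -0.6]
opening: 0.0602
grip_force: 0.0
```

send_rows(
  moves=[
    {"jaw":-0.4,"travel":[-0.003,0,0],"angular":[0,0,0]},
    {"jaw":-0.4,"travel":[-0.003,0,0],"angular":[0,0,0]},
    {"jaw":-0.4,"travel":[-0.003,0,0],"angular":[0,0,0]},
    {"jaw":-0.4,"travel":[-0.003,0,0],"angular":[0,0,0]},
    {"jaw":-0.4,"travel":[-0.003,0,0],"angular":[0,0,0]},
  ],
)

```text
time: 7.05
position: [0.5231, 0.2008, -0.0098]
tcp_rot: [0.701, 0.713, 0.0, 0.0]
wrist_force: [0.2, -0.1, 0.8]
opening: 0.0597
grip_force: 0.1
```

```bash
cat >> h.py <<'E'
def sleeve(f,zl=.012,zh=.03):
    "sleeve outline in a wrist picture: row edges of the pale metal down image columns between the fingers"
    hsv=cv2.cvtColor(f['color'],cv2.COLOR_BGR2HSV).astype(int); b=f['color'].astype(int)
    m=((b[...,2]-b[...,0]>3)&(b[...,2]>90)).astype(np.uint8); m[:, :200]=0; m[:,440:]=0
    m=cv2.morphologyEx(m,cv2.MORPH_OPEN,np.ones((5,5)))
    n,l,st,c=cv2.connectedComponentsWithStats(m)
    for i in range(1,n):
        if st[i,4]>800: print('blob',st[i],c[i].round(1), onz(f,c[i],.03).round(4))
    for u in(285,300,318,336,350):
        r=np.flatnonzero(m[:,u]); 
        if len(r): print(u,r.min(),r.max(),onz(f,(u,r.min()),zl)[:2].round(4),onz(f,(u,r.max()),zh)[:2].round(4))
E
python3 -c "
from h import *
plan(.53,.14,-.012,95.8,1)
w=grab('wrist','w5');sleeve(load('w3'));sleeve(w)"
```

```text
p [ 0.5231  0.2008 -0.0098] F [ 0.2 -0.1  0.8] t 7.05
turn/row [ 0.     -0.     -0.0842]
[-0.0609, 0.0059, 0.0022]
blob [ 260    0   72   25 1261] [292.9  10.1] [0.5081 0.3185 0.03  ]
blob [ 334    0   88  166 7510] [376.2  71. ] [0.5498 0.2926 0.03  ]
blob [ 208   19   76  105 4551] [242.6  66.4] [0.4827 0.2935 0.03  ]
blob [  200   138   205   201 14928] [304.8 250.1] [0.5142 0.1923 0.03  ]
285 0 329 [0.5025 0.3287] [0.5011 0.1335]
300 4 325 [0.5104 0.327 ] [0.5112 0.137 ]
318 0 338 [0.5199 0.329 ] [0.5233 0.1265]
336 4 332 [0.5294 0.3273] [0.5354 0.1316]
350 0 326 [0.5368 0.3293] [0.5445 0.1367]
blob [ 248    0   85   24 1441] [285.9   9.3] [0.5072 0.3175 0.03  ]
blob [ 336    0  100   43 2300] [388.4  14.7] [0.5488 0.3164 0.03  ]
blob [ 200   17   78  118 5494] [232.9  71.7] [0.4842 0.294  0.03  ]
blob [ 338   24   97  159 7042] [384.2  99.3] [0.5499 0.284  0.03  ]
blob [ 200  152   45  107 2828] [218.3 204. ] [0.4727 0.2344 0.03  ]
blob [366 219  39  67 803] [384.9 248.5] [0.5565 0.2117 0.03  ]
blob [ 253  267  133   75 8341] [318.7 303.3] [0.523  0.1778 0.03  ]
285 0 334 [0.5049 0.3269] [0.504  0.1567]
300 0 335 [0.5118 0.327 ] [0.5126 0.1561]
318 0 339 [0.52   0.3272] [0.523  0.1534]
336 3 336 [0.5283 0.3261] [0.5333 0.1557]
350 0 334 [0.5346 0.3274] [0.5413 0.1573]
```

Contact made. Now I roll, turning gradually to the V's yaw.

send_rows(
  moves=[
    {"jaw":-0.4,"travel":[-0.0035,0,0],"angular":[0,0,-0.0034]},
    {"jaw":-0.4,"travel":[-0.0035,0,0],"angular":[0,0,-0.0034]},
    {"jaw":-0.4,"travel":[-0.0035,0,0],"angular":[0,0,-0.0034]},
    {"jaw":-0.4,"travel":[-0.0035,0,0],"angular":[0,0,-0.0034]},
    {"jaw":-0.4,"travel":[-0.0035,0,0],"angular":[0,0,-0.0034]},
  ],
)

```text
time: 7.6
position: [0.5235, 0.1832, -0.0098]
tcp_rot: [0.695, 0.719, -0.0, -0.0]
wrist_force: [-0.3, 0.8, -0.7]
opening: 0.0596
grip_force: 0.1
```

send_rows(
  moves=[
    {"jaw":-0.4,"travel":[-0.0035,0,0],"angular":[0,0,-0.0034]},
    {"jaw":-0.4,"travel":[-0.0035,0,0],"angular":[0,0,-0.0034]},
    {"jaw":-0.4,"travel":[-0.0035,0,0],"angular":[0,0,-0.0034]},
    {"jaw":-0.4,"travel":[-0.0035,0,0],"angular":[0,0,-0.0034]},
    {"jaw":-0.4,"travel":[-0.0035,0,0],"angular":[0,0,-0.0034]},
  ],
)

```text
time: 8.1
position: [0.5242, 0.1657, -0.0098]
tcp_rot: [0.689, 0.725, -0.0, 0.0]
wrist_force: [-0.5, 0.3, -0.1]
opening: 0.0597
grip_force: 0.1
```

send_rows(
  moves=[
    {"jaw":-0.4,"travel":[-0.0035,0,0],"angular":[0,0,-0.0034]},
    {"jaw":-0.4,"travel":[-0.0035,0,0],"angular":[0,0,-0.0034]},
    {"jaw":-0.4,"travel":[-0.0035,0,0],"angular":[0,0,-0.0034]},
    {"jaw":-0.4,"travel":[-0.0035,0,0],"angular":[0,0,-0.0034]},
    {"jaw":-0.4,"travel":[-0.0035,0,0],"angular":[0,0,-0.0034]},
  ],
)

```text
time: 8.6
position: [0.5252, 0.1483, -0.0098]
tcp_rot: [0.683, 0.731, -0.0, -0.0]
wrist_force: [-0.5, 0.1, 0.6]
opening: 0.0597
grip_force: 0.1
```

```bash
python3 -c "
from h import *
plan(.5285,.113,-.010,95.8,10)
s=grab('side','s6');w=grab('wrist','w6')
o=bot.get_obs()
P=o['position']
c=np.zeros((600,800,3),np.uint8)
c[:300,:400]=cv2.resize(s['color'][155:215,270:350],(400,300),interpolation=2)
g=grab('scene','g6')
c[:300,400:]=cv2.resize(g['color'][190:250,250:330],(400,300),interpolation=2)
c[300:]=cv2.resize(w['color'][220:340,160:480],(800,300),interpolation=2)
cv2.imwrite('pics/m6.png',c)"
```

```text
p [ 0.5252  0.1483 -0.0098] F [-0.5  0.1  0.6] t 8.6
turn/row [-0.     -0.     -0.0033]
[-0.0035, 0.0001, 0.0]
[-0.0035, 0.0001, 0.0]
[-0.0035, 0.0001, 0.0]
[-0.0035, 0.0001, 0.0]
[-0.0035, 0.0, 0.0]
[-0.0035, 0.0, 0.0]
[-0.0035, 0.0, 0.0]
[-0.0035, 0.0, 0.0]
[-0.0035, -0.0, 0.0]
[-0.0035, -0.0, 0.0]
```

View pics/m6.png

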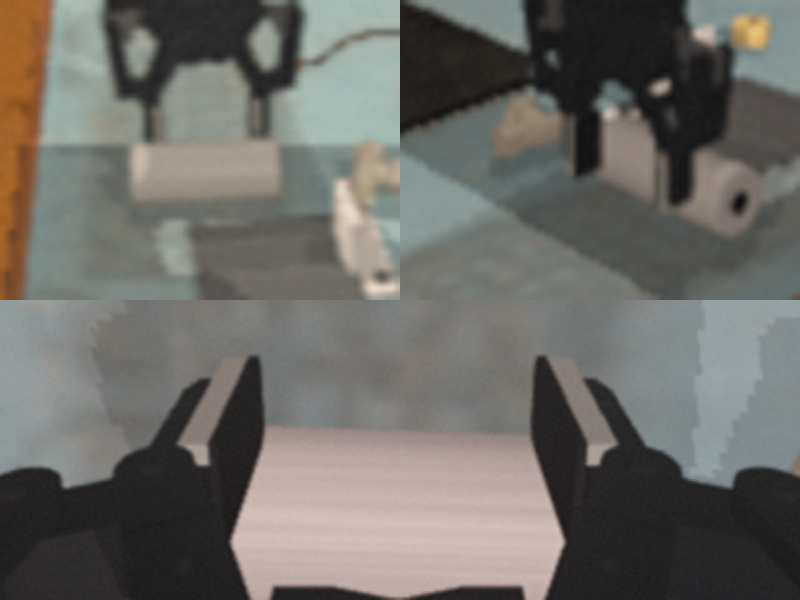

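The sleeve rolls square with both fingers: it is at (205,170) in the side inset, just before the ramp. I'll go on to the ramp, raising the fingers slightly as it climbs.

send_rows(
  moves=[
    {"jaw":-0.4,"travel":[-0.0035,0,0],"angular":[0,0,-0.0033]},
    {"jaw":-0.4,"travel":[-0.0035,0,0],"angular":[0,0,-0.0033]},
    {"jaw":-0.4,"travel":[-0.0035,0,0],"angular":[0,0,-0.0033]},
    {"jaw":-0.4,"travel":[-0.0035,0,0],"angular":[0,0,-0.0033]},
    {"jaw":-0.4,"travel":[-0.0035,0,0],"angular":[0,0,-0.0033]},
  ],
)

```text
time: 9.25
position: [0.5265, 0.1307, -0.0098]
tcp_rot: [0.677, 0.736, -0.0, -0.0]
wrist_force: [1.2, 0.2, -0.2]
opening: 0.0596
grip_force: 0.1
```

send_rows(
  moves=[
    {"jaw":-0.4,"travel":[-0.0035,0,0],"angular":[0,0,-0.0033]},
    {"jaw":-0.4,"travel":[-0.003,0,0],"angular":[0,0,-0.0033]},
    {"jaw":-0.4,"travel":[-0.003,0,0],"angular":[0,0,-0.0033]},
    {"jaw":-0.4,"travel":[-0.003,0,0],"angular":[0,0,-0.0033]},
    {"jaw":-0.4,"travel":[-0.003,0,0],"angular":[0,0,-0.0033]},
  ],
)

```text
time: 9.75
position: [0.5279, 0.1156, -0.0098]
tcp_rot: [0.67, 0.742, 0.0, -0.0]
wrist_force: [-0.2, 1.3, 1.4]
opening: 0.0598
grip_force: 1.0
```

send_rows(
  moves=[
    {"jaw":-0.4,"travel":[-0.0025,0,-0.0003],"angular":[0,0,0]},
    {"jaw":-0.4,"travel":[-0.0025,0,-0.0003],"angular":[0,0,0]},
    {"jaw":-0.4,"travel":[-0.0025,0,-0.0003],"angular":[0,0,0]},
    {"jaw":-0.4,"travel":[-0.0025,0,-0.0003],"angular":[0,0,0]},
    {"jaw":-0.4,"travel":[-0.0025,0,-0.0003],"angular":[0,0,0]},
  ],
)

```text
time: 10.25
position: [0.5291, 0.1056, -0.0072]
tcp_rot: [0.671, 0.741, 0.002, -0.002]
wrist_force: [-4.7, 11.2, 10.8]
opening: 0.06
grip_force: 7.1
```

send_rows(
  moves=[
    {"jaw":-0.4,"travel":[-0.0025,0,-0.0003],"angular":[0,0,0]},
    {"jaw":-0.4,"travel":[-0.0025,0,-0.0003],"angular":[0,0,0]},
    {"jaw":-0.4,"travel":[-0.0025,0,-0.0003],"angular":[0,0,0]},
    {"jaw":-0.4,"travel":[-0.0025,0,-0.0003],"angular":[0,0,0]},
    {"jaw":-0.4,"travel":[-0.0025,0,-0.0003],"angular":[0,0,0]},
  ],
)

```text
time: 10.75
position: [0.5324, 0.0962, -0.003]
tcp_rot: [0.672, 0.741, 0.004, -0.002]
wrist_force: [-5.2, 18.1, 19.4]
opening: 0.0602
grip_force: 12.3
```

```bash
cat >> h.py <<'E'
def vf(P):
    c,s=np.cos(np.radians(5.8)),np.sin(np.radians(5.8)); d=np.array(P)[:2]-[.564,.018]
    return np.array([c*d[0]+s*d[1],-s*d[0]+c*d[1]]).round(4)
E
python3 -c "
from h import *
plan(.5245,.06,-.005,95.8,10); print(vf(bot.get_obs()['position']))
w=grab('wrist','w7');sleeve(load('w6'));print();sleeve(w)"
```

```text
p [ 0.5324  0.0962 -0.003 ] F [-5.2 18.1 19.4] t 10.75
turn/row [ 0.0004 -0.0009 -0.0003]
[-0.0035, -0.0011, 0.0002]
[-0.0035, -0.0011, 0.0002]
[-0.0035, -0.0011, 0.0002]
[-0.0035, -0.0011, 0.0002]
[-0.0035, -0.0011, 0.0002]
[-0.0035, -0.0011, 0.0002]
[-0.0035, -0.0011, 0.0002]
[-0.0035, -0.0011, 0.0002]
[-0.0035, -0.0011, 0.0002]
[-0.0035, -0.0011, 0.0002]
[-0.0236  0.081 ]
blob [ 354    0   81   91 4185] [401.9  38.1] [0.5518 0.2565 0.03  ]
blob [ 200   42   78  189 4966] [224.6 135.5] [0.4773 0.2119 0.03  ]
blob [300  60  46  32 843] [322.2  76.8] [0.5199 0.2395 0.03  ]
blob [242  93  46  35 900] [264.7 112.7] [0.4955 0.223  0.03  ]
blob [  252   197   134   146 10989] [325.4 286.7] [0.5292 0.1357 0.03  ]
285 13 334 [0.5009 0.2676] [0.5085 0.1028]
300 0 335 [0.5076 0.2733] [0.5171 0.1027]
318 64 339 [0.5176 0.2473] [0.5276 0.1006]
336 3 336 [0.524  0.2732] [0.5378 0.1034]
350 0 334 [0.5303 0.2749] [0.5457 0.1053]

blob [ 200    0   76  142 3745] [228.2  80. ] [0.4817 0.1828 0.03  ]
blob [239   0  45  36 935] [258.   13.1] [0.4942 0.2108 0.03  ]
blob [ 343   27   59   58 1375] [372.7  59.2] [0.5461 0.1978 0.03  ]
blob [  252   105   138   238 17772] [328.4 243.6] [0.536  0.1061 0.03  ]
blob [ 200  187   87   93 3103] [232.4 229.4] [0.4845 0.1094 0.03  ]
285 57 333 [0.5047 0.1981] [0.5165 0.0453]
300 110 335 [0.5142 0.1734] [0.5255 0.0447]
318 0 338 [0.5188 0.2245] [0.5365 0.0435]
336 0 335 [0.5275 0.2254] [0.5471 0.0467]
350 3 333 [0.5343 0.2248] [0.5553 0.049 ]
```

```bash
python3 -c "
from h import *
for n in('w5','w6','w7'):
  f=load(n)
  for u in(285,318,345): print(n,u,[int(x) for x in f['color'][240:340:4,u,2].astype(int)-f['color'][240:340:4,u,0]], [int(x) for x in f['color'][240:340:4,u,2]])
"
```

```text
w5 285 [7, 5, 6, 5, 4, 7, 5, 9, 18, 20, 21, 22, 21, 22, 22, 24, 23, 25, 23, 23, 25, 23, 23, 23, 0] [156, 151, 157, 129, 116, 117, 115, 119, 144, 157, 162, 168, 175, 176, 177, 184, 187, 190, 193, 196, 186, 189, 181, 180, 31]
w5 318 [0, 3, 6, 4, 2, 0, 1, 7, 17, 18, 21, 21, 23, 23, 23, 24, 24, 22, 22, 23, 22, 25, 25, 22, 24] [112, 112, 116, 115, 111, 115, 118, 123, 144, 155, 159, 168, 176, 177, 179, 183, 186, 189, 193, 193, 187, 188, 180, 177, 176]
w5 345 [2, 7, 9, 7, 2, -1, -2, 8, 18, 20, 21, 22, 23, 22, 23, 23, 22, 23, 24, 23, 26, 22, 23, 23, 1] [116, 111, 114, 116, 114, 115, 117, 124, 142, 154, 160, 168, 173, 174, 180, 184, 183, 187, 192, 195, 191, 187, 179, 179, 33]
w6 285 [2, 1, 2, 3, 0, -3, -6, -7, 20, 22, 22, 23, 23, 24, 25, 25, 23, 26, 24, 26, 25, 23, 24, 23, 2] [121, 113, 116, 119, 126, 128, 126, 124, 154, 167, 179, 185, 193, 195, 198, 202, 206, 210, 203, 209, 200, 200, 197, 192, 38]
w6 318 [6, 9, 9, 12, 8, 6, 7, 6, 16, 19, 22, 22, 23, 23, 24, 24, 25, 25, 25, 25, 25, 26, 23, 23, 25] [124, 121, 118, 123, 121, 128, 132, 128, 144, 160, 177, 183, 190, 191, 196, 199, 201, 209, 204, 
[... 226 characters left out ...]
11, 205, 200, 197, 197, 37]
w7 285 [4, 2, 6, 3, 1, 8, 22, 23, 24, 25, 25, 24, 24, 9, 9, 7, 7, 8, 8, 10, 9, 13, 14, 25, 4] [126, 127, 184, 184, 132, 115, 171, 188, 197, 204, 213, 218, 226, 252, 252, 252, 253, 253, 252, 252, 251, 250, 245, 206, 47]
w7 318 [17, 12, 6, 7, 6, 6, 21, 24, 23, 25, 24, 25, 25, 22, 23, 24, 25, 24, 8, 9, 10, 10, 14, 24, 13] [140, 134, 129, 171, 139, 118, 166, 184, 197, 201, 208, 214, 226, 228, 228, 228, 228, 228, 253, 251, 251, 249, 245, 224, 115]
w7 345 [5, 5, 3, 2, 4, 7, 21, 22, 24, 23, 22, 24, 25, 24, 24, 23, 24, 25, 26, 22, 10, 11, 14, 27, 4] [135, 131, 132, 130, 131, 111, 164, 183, 195, 198, 206, 212, 223, 227, 227, 227, 226, 227, 226, 232, 250, 249, 245, 231, 47]
```

```bash
cat >> h.py <<'E'
def cen(f,p,z):
    "axis y at the picked edge column, for sleeve axis height z: ray tangent to a 20 mm circle on the camera's side"
    e,d=ray(f,p); a=d[1:]/np.hypot(*d[1:]); # in y,z plane
    n=np.array([-a[1],a[0]]); n=n if n[0]<0 else -n
    q=e[1:]+n*.02; t=(z-q[1])/a[1]; return (q+a*t)[0]
E
python3 -c "
from h import *
for n,r in(('w5',270.5),('w6',271.5),('w7',262)):
  f=load(n); print(n,np.array(f['eye']).round(4),[cen(f,(318,r),z).round(4) for z in(.02,.023,.026)])
"
```

```text
w5 [0.521  0.2764 0.1594] [np.float64(0.1689), np.float64(0.1707), np.float64(0.1725)]
w6 [0.5193 0.2233 0.1593] [np.float64(0.1152), np.float64(0.117), np.float64(0.1189)]
w7 [0.5237 0.1699 0.1668] [np.float64(0.0662), np.float64(0.0679), np.float64(0.0695)]
```

The force direction (Fy 18, Fz 19) and the 29 mm offset show the tip corner bearing about 27° above the sleeve's equator, so it is wedging. My raise was wrong. I'll ease back down the ramp with the sleeve following, lower the fingers and push again.

send_rows(
  moves=[
    {"jaw":-0.4,"travel":[0.003,0,0],"angular":[0,0,0]},
    {"jaw":-0.4,"travel":[0.003,0,0],"angular":[0,0,0]},
    {"jaw":-0.4,"travel":[0.003,0,0],"angular":[0,0,0]},
    {"jaw":-0.4,"travel":[0.003,0,0.001],"angular":[0,0,0]},
    {"jaw":-0.4,"travel":[0.003,0,0.001],"angular":[0,0,0]},
  ],
)

```text
time: 11.3
position: [0.5281, 0.1054, -0.0096]
tcp_rot: [0.67, 0.742, -0.001, -0.0]
wrist_force: [-0.5, 1.3, 0.5]
opening: 0.06
grip_force: 0.2
```

send_rows(
  moves=[
    {"jaw":-0.4,"travel":[0.003,0,0.001],"angular":[0,0,0]},
    {"jaw":-0.4,"travel":[0.003,0,0.001],"angular":[0,0,0]},
    {"jaw":-0.4,"travel":[0.003,0,0.001],"angular":[0,0,0]},
    {"jaw":-0.4,"travel":[0.003,0,0.001],"angular":[0,0,0]},
    {"jaw":-0.4,"travel":[0,0,0],"angular":[0,0,0]},
  ],
)

```text
time: 11.8
position: [0.5276, 0.1179, -0.013]
tcp_rot: [0.67, 0.742, -0.0, -0.0]
wrist_force: [0.3, 0.4, -0.2]
opening: 0.0596
grip_force: 0.0
```

```bash
cat >> h.py <<'E'
def edge(f):
    out=[]
    for u in(285,300,318,336,345):
        c=f['color'][:,u].astype(int); m=(c[:,2]-c[:,0]>13)&(c[:,2]>130)
        r=332
        while r>200 and (m[r] or c[r,2]>220): r-=1
        out.append(r)
    print('edge rows',out,'axis y for z .020,.026,.032',[cen(f,(318,out[2]),z).round(4) for z in(.02,.026,.032)])
    a,b=cen(f,(285,out[0]),.026),cen(f,(345,out[4]),.026); print('slope deg',np.degrees((b-a)/(60/277*.15)).round(1))
E
python3 -c "
from h import *
plan(.5285,.11,-.013,95.8,1); print(vf(bot.get_obs()['position']))
edge(load('w6'));edge(load('w7'));edge(grab('wrist','w8'))"
```

```text
p [ 0.5276  0.1179 -0.013 ] F [ 0.3  0.4 -0.2] t 11.8
turn/row [-0.0003  0.0001  0.0002]
[-0.008, 0.0001, 0.0]
[-0.0261  0.1031]
edge rows [270, 271, 271, 272, 272] axis y for z .020,.026,.032 [np.float64(0.1155), np.float64(0.1192), np.float64(0.1228)]
slope deg 1.9
edge rows [261, 261, 261, 261, 262] axis y for z .020,.026,.032 [np.float64(0.0669), np.float64(0.0702), np.float64(0.0735)]
slope deg 4.9
edge rows [276, 276, 276, 276, 276] axis y for z .020,.026,.032 [np.float64(0.0842), np.float64(0.088), np.float64(0.0917)]
slope deg 6.2
```

send_rows(
  moves=[
    {"jaw":-0.4,"travel":[-0.0025,0,0],"angular":[0,0,0]},
    {"jaw":-0.4,"travel":[-0.0025,0,0],"angular":[0,0,0]},
    {"jaw":-0.4,"travel":[-0.0025,0,0],"angular":[0,0,0]},
    {"jaw":-0.4,"travel":[-0.0025,0,0],"angular":[0,0,0]},
    {"jaw":-0.4,"travel":[-0.0025,0,0],"angular":[0,0,0]},
  ],
)

```text
time: 12.35
position: [0.5299, 0.1072, -0.0116]
tcp_rot: [0.671, 0.741, 0.002, -0.001]
wrist_force: [-0.6, 7.3, 6.0]
opening: 0.0596
grip_force: 3.9
```

send_rows(
  moves=[
    {"jaw":-0.4,"travel":[-0.0025,0,0],"angular":[0,0,0]},
    {"jaw":-0.4,"travel":[-0.0025,0,0],"angular":[0,0,0]},
    {"jaw":-0.4,"travel":[-0.0025,0,0],"angular":[0,0,0]},
  ],
)

```text
time: 12.65
position: [0.5303, 0.0983, -0.0122]
tcp_rot: [0.671, 0.742, 0.001, -0.0]
wrist_force: [-1.3, 4.2, 2.0]
opening: 0.0599
grip_force: 2.0
```

```bash
python3 -c "
from h import *
plan(.5285,.11,-.013,95.8,1); print(vf(bot.get_obs()['position']))
edge(grab('wrist','w9'))"
```

```text
p [ 0.5303  0.0983 -0.0122] F [-1.3  4.2  2. ] t 12.65
turn/row [ 0.0012 -0.0011 -0.0006]
[0.0118, -0.0006, 0.0008]
[-0.0254  0.0833]
edge rows [273, 273, 273, 273, 273] axis y for z .020,.026,.032 [np.float64(0.0661), np.float64(0.0698), np.float64(0.0735)]
slope deg 6.1
```

send_rows(
  moves=[
    {"jaw":-0.4,"travel":[-0.0025,0,0],"angular":[0,0,0]},
    {"jaw":-0.4,"travel":[-0.0025,0,0],"angular":[0,0,0]},
    {"jaw":-0.4,"travel":[-0.0025,0,0],"angular":[0,0,0]},
    {"jaw":-0.4,"travel":[-0.0025,0,0],"angular":[0,0,0]},
  ],
)

```text
time: 13.1
position: [0.5305, 0.0876, -0.0129]
tcp_rot: [0.671, 0.742, -0.0, -0.0]
wrist_force: [0.9, 3.5, 1.5]
opening: 0.0598
grip_force: 2.0
```

send_rows(
  moves=[
    {"jaw":-0.4,"travel":[-0.0025,0,0],"angular":[0,0,0]},
    {"jaw":-0.4,"travel":[-0.0025,0,0],"angular":[0,0,0]},
    {"jaw":-0.4,"travel":[-0.0025,0,0],"angular":[0,0,0]},
    {"jaw":-0.4,"travel":[-0.0025,0,0],"angular":[0,0,0]},
  ],
)

```text
time: 13.5
position: [0.5317, 0.0777, -0.0128]
tcp_rot: [0.671, 0.742, -0.0, -0.0]
wrist_force: [0.1, 5.2, 2.5]
opening: 0.06
grip_force: 2.0
```

```bash
python3 -c "
from h import *
plan(.5285,.11,-.013,95.8,1); print(vf(bot.get_obs()['position']))
edge(grab('wrist','w10'))"
```

```text
p [ 0.5317  0.0777 -0.0128] F [0.1 5.2 2.5] t 13.5
turn/row [-0.0001 -0.     -0.0002]
[0.0325, 0.0001, 0.0002]
[-0.0261  0.0626]
edge rows [278, 278, 279, 278, 278] axis y for z .020,.026,.032 [np.float64(0.0417), np.float64(0.0456), np.float64(0.0494)]
slope deg 6.2
```

send_rows(
  moves=[
    {"jaw":-0.4,"travel":[-0.002,0,0],"angular":[0,0,0]},
    {"jaw":-0.4,"travel":[-0.002,0,0],"angular":[0,0,0]},
    {"jaw":-0.4,"travel":[-0.002,0,0],"angular":[0,0,0]},
    {"jaw":-0.4,"travel":[-0.002,0,0],"angular":[0,0,0]},
    {"jaw":-0.4,"travel":[-0.0015,0,0],"angular":[0,0,0]},
  ],
)

```text
time: 14.05
position: [0.5327, 0.0681, -0.0128]
tcp_rot: [0.67, 0.742, -0.0, 0.0]
wrist_force: [0.3, 3.7, 0.9]
opening: 0.0596
grip_force: 1.6
```

send_rows(
  moves=[
    {"jaw":-0.4,"travel":[-0.0015,0,0],"angular":[0,0,0]},
    {"jaw":-0.4,"travel":[-0.0015,0,0],"angular":[0,0,0]},
    {"jaw":-0.4,"travel":[-0.0015,0,0],"angular":[0,0,0]},
    {"jaw":-0.4,"travel":[-0.0015,0,0],"angular":[0,0,0]},
  ],
)

```text
time: 14.45
position: [0.5332, 0.0617, -0.013]
tcp_rot: [0.67, 0.742, -0.0, 0.0]
wrist_force: [-0.4, 0.2, 0.9]
opening: 0.0597
grip_force: 0.0
```

```bash
python3 -c "
from h import *
plan(.5285,.11,-.013,95.8,1); print(vf(bot.get_obs()['position']))
edge(grab('wrist','w11'))"
```

```text
p [ 0.5332  0.0617 -0.013 ] F [-0.4  0.2  0.9] t 14.45
turn/row [-0.0004  0.0009  0.0001]
[0.0485, 0.0002, -0.0001]
[-0.0262  0.0466]
edge rows [282, 282, 282, 282, 282] axis y for z .020,.026,.032 [np.float64(0.0239), np.float64(0.0278), np.float64(0.0318)]
slope deg 6.3
```

send_rows(
  moves=[
    {"jaw":-0.4,"travel":[0,0,0],"angular":[0,0,0]},
    {"jaw":-0.4,"travel":[0,0,0],"angular":[0,0,0]},
    {"jaw":-0.4,"travel":[0,0,0],"angular":[0,0,0]},
  ],
)

```text
time: 14.8
position: [0.5333, 0.0624, -0.0129]
tcp_rot: [0.67, 0.742, -0.0, 0.0]
wrist_force: [-0.3, 0.5, 0.4]
opening: 0.0596
grip_force: 0.0
```

```bash
python3 -c "
from h import *
edge(grab('wrist','w12')); print(bot.get_obs()['wrist_force'])"
```

```text
edge rows [302, 302, 302, 302, 302] axis y for z .020,.026,.032 [np.float64(0.01), np.float64(0.0145), np.float64(0.019)]
slope deg 6.5
[-0.95329671 -0.06397944 -0.15375957]
```

Seated: axis y is 0.0145 at z 0.026, against 0.0148 expected. Now I back off, rise, shut the jaws and go in front of the near end.

send_rows(
  moves=[
    {"jaw":-0.4,"travel":[0.01,0,0],"angular":[0,0,0]},
    {"jaw":-0.4,"travel":[0.02,0,0],"angular":[0,0,0]},
    {"jaw":-0.4,"travel":[0.01,0,-0.02],"angular":[0,0,0]},
    {"jaw":-0.4,"travel":[0,0,-0.04],"angular":[0,0,0]},
    {"jaw":-0.4,"travel":[0,0,-0.04],"angular":[0,0,0]},
  ],
)

```text
time: 15.35
position: [0.5277, 0.1034, 0.0872]
tcp_rot: [0.67, 0.742, -0.001, -0.001]
wrist_force: [-0.1, 0.3, -0.0]
opening: 0.0602
grip_force: 0.0
```

```bash
python3 -c "
from h import *
plan(.4446,.0059,.10,95.8,5)"
```

```text
p [0.5277 0.1034 0.0872] F [-0.1  0.3 -0. ] t 15.35
turn/row [-0.0006 -0.0001  0.0002]
[-0.0177, -0.0185, -0.0025]
[-0.0177, -0.0185, -0.0025]
[-0.0177, -0.0185, -0.0025]
[-0.0177, -0.0185, -0.0025]
[-0.0177, -0.0185, -0.0026]
```

send_rows(
  moves=[
    {"jaw":1,"travel":[-0.018,-0.019,-0.003],"angular":[0,0,0]},
    {"jaw":1,"travel":[-0.018,-0.019,-0.003],"angular":[0,0,0]},
    {"jaw":1,"travel":[-0.018,-0.019,-0.003],"angular":[0,0,0]},
    {"jaw":1,"travel":[-0.018,-0.018,-0.003],"angular":[0,0,0]},
    {"jaw":1,"travel":[-0.017,-0.018,-0.002],"angular":[0,0,0]},
  ],
)

```text
time: 15.85
position: [0.4451, 0.0043, 0.1015]
tcp_rot: [0.67, 0.742, 0.0, 0.0]
wrist_force: [-0.1, 0.3, 0.0]
opening: 0.0002
grip_force: 0.0
```

send_rows(
  moves=[
    {"jaw":1,"travel":[0,0,0],"angular":[0,0,0]},
    {"jaw":1,"travel":[0,0,0],"angular":[0,0,0]},
  ],
)

```text
time: 16.05
position: [0.446, 0.0047, 0.1014]
tcp_rot: [0.671, 0.742, 0.001, 0.0]
wrist_force: [0.5, 0.5, 0.2]
opening: -0.0001
grip_force: 0.0
```

```bash
python3 -c "
from h import *
w=grab('wrist','w13');s=grab('side','s13')
plan(.4446,.0059,.10,95.8,1);P=bot.get_obs()['position'];print('open',bot.get_obs()['opening'],vf(P))
print('proj near end',proj(w,[.485,.0105,.03]),'centre',proj(w,[.533,.0148,.03]),'tcp',proj(w,P),proj(w,P+[0,0,.02]))
for v in range(200,262,6):
  c=w['color'][v,320:480:4].astype(int); print(v,''.join('#' if x[2]-x[0]>13 and x[2]>120 else ('k' if x.max()<60 else '.') for x in c))
for u in(300,310,318,326,340): print(u,[int(x) for x in w['color'][180:330:6,u,1]])
"
```

```text
p [0.4464 0.005  0.1014] F [ 0.2 -0.4  0.4] t 16.15
turn/row [ 0.0009 -0.0003  0.0003]
[0.0011, -0.0017, 0.0014]
open 0.0001417262441022218 [-0.1183 -0.001 ]
proj near end [362.36479374 201.01250263] centre [415.24342113 201.55466635] tcp [320.11271778 234.87605644] [320.36647933 248.67420057]
200 ..........#.............................
206 ..........#.............................
212 ..........#............................#
218 ..........#.............................
224 ..................######################
230 ......................#################.
236 ....................###################.
242 k##................##.##.##########....#
248 k##.k..................############.####
254 k###kk..................................
260 k###.k..................................
300 [181, 185, 174, 160, 166, 177, 180, 177, 170, 154, 161, 163, 50, 52, 46, 47, 47, 47, 45, 39, 38, 41, 39, 37, 36]
310 [177, 178, 178, 164, 161, 160, 168, 165, 162, 160, 166, 152, 167, 164, 147, 152, 42, 45, 45, 36, 36, 35, 38, 48, 41]
318 [163, 168, 177, 181, 168, 160, 157, 154, 161, 172, 50, 45, 46, 44, 43, 43, 46, 45, 46, 42, 42, 46, 48, 223, 234]
326 [157, 161, 174, 182, 180, 179, 181, 179, 179, 178, 151, 166, 150, 166, 164, 154, 45, 46, 41, 37, 38, 39, 41, 36, 35]
340 [140, 143, 179, 184, 183, 183, 179, 176, 166, 159, 158, 152, 51, 52, 48, 48, 46, 45, 41, 43, 38, 42, 38, 41, 40]
```

```bash
python3 -c "
from h import *
w=load('w13');s=load('s13');P=bot.get_obs()['position']
print('side proj tcp',proj(s,P),proj(s,P+[0,0,.03]))
u0,v0=np.round(proj(s,P)).astype(int)
for v in range(v0-14,v0+5): print(v,[int(x) for x in s['color'][v,u0-7:u0+8].astype(int).max(1)])
print()
for v in(190,196,202,208,214,220): print(v,[int(x) for x in w['color'][v,336:480:3,2]])
for v in(190,202,214): print(v,[int(x) for x in w['color'][v,336:480:3,2].astype(int)-w['color'][v,336:480:3,0]])
for n,p in(('near',(.485,.0105)),):
  print([proj(w,[p[0],p[1]+dy,z]).round(0) for dy,z in((0,.046),(0,.006),(.02,.026),(-.02,.026))])
"
```

```text
side proj tcp [285.44457383 183.43496646] [284.89626674 174.79412402]
169 [155, 147, 133, 79, 97, 132, 121, 115, 130, 101, 73, 129, 167, 167, 160]
170 [158, 152, 138, 76, 86, 123, 119, 110, 124, 103, 72, 120, 158, 158, 154]
171 [155, 151, 138, 78, 82, 122, 121, 110, 131, 113, 71, 105, 144, 155, 152]
172 [151, 151, 144, 81, 80, 120, 123, 110, 130, 117, 72, 102, 140, 155, 153]
173 [150, 159, 152, 91, 78, 118, 118, 104, 124, 113, 71, 101, 141, 155, 152]
174 [153, 168, 158, 102, 75, 112, 124, 109, 120, 116, 83, 107, 142, 153, 153]
175 [153, 170, 167, 125, 98, 119, 124, 110, 124, 133, 126, 140, 155, 154, 154]
176 [155, 176, 187, 171, 152, 144, 127, 104, 123, 151, 165, 164, 157, 152, 151]
177 [158, 185, 192, 189, 182, 168, 141, 123, 132, 155, 170, 164, 154, 149, 145]
178 [160, 185, 191, 190, 189, 186, 181, 176, 173, 176, 173, 169, 156, 150, 147]
179 [160, 186, 189, 188, 187, 188, 189, 189, 185, 182, 176, 166, 153, 148, 148]
180 [158, 183, 187, 188, 190, 188, 188, 184, 183, 179, 174, 165, 152, 147, 147]
181 [165, 187, 190, 187, 187, 188, 187, 186, 185, 181, 176, 167, 155, 150, 148]
182 [177
[... 1816 characters left out ...]
, 247, 247, 247, 247, 247, 247, 247, 248, 247, 247, 247, 247, 247, 247, 241, 238, 239, 231, 230, 231, 237, 238, 217, 124, 126]
190 [0, 1, 1, 1, 2, 5, 3, 16, 15, 6, 8, 8, 7, 7, 7, 7, 7, 8, 7, 7, 8, 8, 9, 9, 9, 9, 10, 9, 10, 10, 10, 9, 9, 10, 10, 10, 10, 10, 11, 10, 9, 10, 10, 11, 11, 11, 10, 23]
202 [-8, -9, -11, -9, -7, -6, -4, 16, 22, 4, 3, 3, 2, 3, 2, 2, 2, 2, 2, 2, 2, 2, 2, 3, 3, 5, 5, 5, 5, 5, 6, 5, 6, 5, 5, 6, 6, 5, 5, 5, 6, 5, 5, 6, 6, 6, 6, 10]
214 [-11, -7, -6, -8, -9, -8, -9, 10, 21, 6, 7, 7, 7, 7, 8, 7, 8, 7, 7, 7, 7, 7, 7, 6, 7, 7, 6, 6, 6, 6, 6, 6, 6, 6, 6, 5, 5, 6, 6, 6, 6, 6, 5, 6, 6, 6, 6, 16]
[array([365., 207.]), array([359., 194.]), array([365., 179.]), array([359., 220.])]
```

The near end is at about x' −82 mm (gap to stop about 27 mm), and the shut tip sits about 19 mm above the reported TCP. Going down in front of the near end.

send_rows(
  moves=[
    {"jaw":1,"travel":[0.001,0,0.04],"angular":[0,0,0]},
    {"jaw":1,"travel":[0,0,0.04],"angular":[0,0,0]},
    {"jaw":1,"travel":[0,0,0.015],"angular":[0,0,0]},
    {"jaw":1,"travel":[0,0,0.005],"angular":[0,0,0]},
    {"jaw":1,"travel":[0,0,0.003],"angular":[0,0,0]},
  ],
)

```text
time: 16.65
position: [0.4461, 0.0059, -0.0021]
tcp_rot: [0.67, 0.742, -0.0, -0.0]
wrist_force: [1.2, 0.1, 1.0]
opening: 0.0003
grip_force: 0.0
```

send_rows(
  moves=[
    {"jaw":1,"travel":[0,0.003,0.002],"angular":[0,0,0]},
    {"jaw":1,"travel":[0,0.004,0],"angular":[0,0,0]},
    {"jaw":1,"travel":[0,0.004,0],"angular":[0,0,0]},
    {"jaw":1,"travel":[0,0,0],"angular":[0,0,0]},
  ],
)

```text
time: 17.05
position: [0.4585, 0.0062, -0.0027]
tcp_rot: [0.671, 0.742, 0.001, 0.001]
wrist_force: [1.0, 0.3, 0.4]
opening: -0.0003
grip_force: 0.0
```

```bash
cat >> h.py <<'E'
def near(f):
    for v in(240,250,260,270,280,290,300):
        print(v,[int(x) for x in f['color'][v,316:440:4,2]])
E
python3 -c "
from h import *
plan(.4446,.0059,.10,95.8,1);P=bot.get_obs()['position'];print(vf(P))
w=grab('wrist','w14')
print([proj(w,[.482,.0097+dy,z]).round(0) for dy,z in((0,.046),(0,.006),(.02,.026),(-.02,.026))])
near(w)"
```

```text
p [ 0.4585  0.0062 -0.0027] F [1.  0.3 0.4] t 17.05
turn/row [ 0.003   0.0007 -0.0002]
[0.001, -0.0136, -0.1027]
[-0.1061 -0.001 ]
[array([368., 274.]), array([357., 239.]), array([367., 221.]), array([357., 285.])]
240 [97, 50, 170, 168, 183, 183, 182, 166, 164, 164, 169, 171, 248, 254, 253, 253, 253, 253, 253, 253, 253, 253, 253, 253, 253, 252, 252, 252, 252, 253, 252]
250 [83, 53, 188, 187, 121, 60, 61, 151, 185, 184, 184, 115, 125, 254, 254, 254, 254, 254, 254, 254, 254, 254, 254, 254, 254, 254, 254, 254, 254, 254, 254]
260 [73, 53, 186, 184, 176, 67, 69, 68, 184, 186, 190, 126, 100, 191, 255, 255, 247, 247, 248, 248, 252, 252, 255, 255, 255, 255, 255, 255, 255, 255, 255]
270 [61, 53, 172, 199, 179, 56, 57, 58, 120, 184, 181, 172, 174, 201, 242, 245, 246, 246, 246, 246, 246, 246, 245, 246, 247, 246, 246, 246, 246, 246, 247]
280 [54, 57, 57, 55, 55, 79, 71, 57, 62, 62, 158, 169, 171, 215, 246, 125, 77, 74, 81, 161, 247, 246, 246, 246, 246, 246, 246, 246, 246, 246, 245]
290 [53, 54, 46, 47, 47, 50, 52, 51, 54, 55, 55, 59, 56, 58, 59, 61, 65, 65, 71, 68, 69, 67, 69, 67, 162, 238, 237, 237, 237, 237, 238]
300 [48, 51, 42, 45, 48, 48, 46, 50, 46, 50, 49, 48, 52, 52, 55, 59, 59, 62, 61, 61, 62, 63, 61, 62, 64, 63, 67, 65, 66, 116, 122]
```

send_rows(
  moves=[
    {"jaw":1,"travel":[0,0.002,0],"angular":[0,0,0]},
    {"jaw":1,"travel":[0,0.002,0],"angular":[0,0,0]},
    {"jaw":1,"travel":[0,0.002,0],"angular":[0,0,0]},
    {"jaw":1,"travel":[0,0.002,0],"angular":[0,0,0]},
    {"jaw":1,"travel":[0,0.002,0],"angular":[0,0,0]},
  ],
)

```text
time: 17.6
position: [0.4666, 0.0074, -0.0038]
tcp_rot: [0.671, 0.742, -0.0, -0.0]
wrist_force: [0.7, 0.8, 0.1]
opening: 0.0001
grip_force: 0.0
```

send_rows(
  moves=[
    {"jaw":1,"travel":[0,0.002,0],"angular":[0,0,0]},
    {"jaw":1,"travel":[0,0.002,0],"angular":[0,0,0]},
    {"jaw":1,"travel":[0,0.002,0],"angular":[0,0,0]},
    {"jaw":1,"travel":[0,0.002,0],"angular":[0,0,0]},
    {"jaw":1,"travel":[0,0.002,0],"angular":[0,0,0]},
  ],
)

```text
time: 18.1
position: [0.4762, 0.0085, -0.0041]
tcp_rot: [0.671, 0.742, -0.0, -0.0]
wrist_force: [-1.8, -0.1, -1.0]
opening: -0.0001
grip_force: 0.9
```

```bash
python3 -c "
from h import *
P=bot.get_obs()['position'];print(vf(P),bot.get_obs()['wrist_force'])
w=grab('wrist','w15');near(w)
print([proj(w,[.482,.0097+dy,z]).round(0) for dy,z in((0,.046),(0,.006),(.02,.026),(-.02,.026))])
"
```

```text
[-0.0884 -0.0005] [-1.82511388 -0.05522393 -1.01984789]
240 [106, 56, 184, 184, 165, 159, 160, 240, 253, 251, 251, 251, 251, 251, 251, 251, 251, 251, 251, 251, 251, 250, 250, 250, 250, 250, 250, 250, 250, 250, 250]
250 [92, 56, 185, 184, 122, 66, 63, 115, 255, 254, 254, 254, 254, 254, 254, 254, 254, 254, 254, 254, 254, 254, 254, 253, 253, 253, 253, 253, 253, 253, 253]
260 [77, 52, 168, 172, 176, 71, 71, 73, 216, 244, 245, 245, 245, 246, 246, 247, 251, 251, 255, 245, 245, 245, 255, 255, 255, 254, 254, 254, 254, 254, 254]
270 [63, 52, 175, 174, 163, 60, 61, 62, 143, 245, 245, 245, 245, 245, 246, 246, 246, 246, 246, 246, 245, 246, 246, 246, 246, 240, 236, 235, 236, 235, 236]
280 [59, 59, 58, 58, 58, 68, 65, 59, 61, 59, 246, 245, 245, 245, 247, 127, 78, 75, 80, 160, 247, 246, 246, 246, 246, 246, 246, 246, 231, 231, 231]
290 [55, 55, 49, 51, 54, 53, 55, 58, 56, 58, 59, 57, 62, 61, 63, 65, 66, 67, 72, 69, 68, 70, 72, 68, 165, 240, 239, 239, 239, 238, 238]
300 [50, 53, 46, 45, 47, 51, 48, 48, 53, 53, 50, 53, 52, 57, 55, 59, 61, 63, 61, 61, 61, 64, 62, 62, 63, 64, 62, 65, 65, 142, 153]
[array([332., 276.]), array([329., 241.]), array([334., 223.]), array([326., 287.])]
```

send_rows(
  moves=[
    {"jaw":1,"travel":[0,0.002,0],"angular":[0,0,0]},
    {"jaw":1,"travel":[0,0.002,0],"angular":[0,0,0]},
    {"jaw":1,"travel":[0,0.002,0],"angular":[0,0,0]},
    {"jaw":1,"travel":[0,0.002,0],"angular":[0,0,0]},
    {"jaw":1,"travel":[0,0.002,0],"angular":[0,0,0]},
  ],
)

```text
time: 18.65
position: [0.4867, 0.0095, -0.0038]
tcp_rot: [0.671, 0.742, 0.0, 0.0]
wrist_force: [-1.1, -0.6, -0.2]
opening: -0.0001
grip_force: 0.8
```

send_rows(
  moves=[
    {"jaw":1,"travel":[0,0.0015,0],"angular":[0,0,0]},
    {"jaw":1,"travel":[0,0.0015,0],"angular":[0,0,0]},
    {"jaw":1,"travel":[0,0.001,0],"angular":[0,0,0]},
    {"jaw":1,"travel":[0,0.001,0],"angular":[0,0,0]},
  ],
)

```text
time: 19.05
position: [0.4915, 0.01, -0.0038]
tcp_rot: [0.67, 0.742, -0.0, -0.0]
wrist_force: [-2.2, -0.3, -1.2]
opening: -0.0002
grip_force: 0.8
```

send_rows(
  moves=[
    {"jaw":1,"travel":[0,0.0008,0],"angular":[0,0,0]},
    {"jaw":1,"travel":[0,0.0008,0],"angular":[0,0,0]},
    {"jaw":1,"travel":[0,0.0008,0],"angular":[0,0,0]},
  ],
)

```text
time: 19.35
position: [0.4938, 0.0102, -0.0038]
tcp_rot: [0.671, 0.742, -0.0, -0.0]
wrist_force: [-1.7, -0.7, -1.1]
opening: 0.0001
grip_force: 0.8
```

send_rows(
  moves=[
    {"jaw":1,"travel":[0,0.0007,0],"angular":[0,0,0]},
    {"jaw":1,"travel":[0,0.0007,0],"angular":[0,0,0]},
    {"jaw":1,"travel":[0,0,0],"angular":[0,0,0]},
  ],
)

```text
time: 19.65
position: [0.4954, 0.0103, -0.0037]
tcp_rot: [0.67, 0.742, 0.0, 0.0]
wrist_force: [-1.8, 0.2, -0.7]
opening: 0.0
grip_force: 0.6
```

send_rows(
  moves=[
    {"jaw":1,"travel":[0,0.0007,0],"angular":[0,0,0]},
    {"jaw":1,"travel":[0,0.0007,0],"angular":[0,0,0]},
    {"jaw":1,"travel":[0,0,0],"angular":[0,0,0]},
  ],
)

```text
time: 19.95
position: [0.4965, 0.0105, -0.0038]
tcp_rot: [0.67, 0.742, -0.0, -0.0]
wrist_force: [-2.6, -0.1, 0.1]
opening: 0.0
grip_force: 1.2
```

send_rows(
  moves=[
    {"jaw":1,"travel":[0,0.0007,0],"angular":[0,0,0]},
    {"jaw":1,"travel":[0,0,0],"angular":[0,0,0]},
  ],
)

```text
time: 20.15
position: [0.4965, 0.0105, -0.0038]
tcp_rot: [0.67, 0.742, -0.001, -0.001]
wrist_force: [-5.0, -0.1, 2.4]
opening: -0.0001
grip_force: 2.6
```

send_rows(
  moves=[
    {"jaw":1,"travel":[0,0.0007,0],"angular":[0,0,0]},
    {"jaw":1,"travel":[0,0,0],"angular":[0,0,0]},
  ],
)

```text
time: 20.35
position: [0.4964, 0.0105, -0.004]
tcp_rot: [0.67, 0.742, -0.001, -0.001]
wrist_force: [-6.3, -1.6, 3.5]
opening: -0.0
grip_force: 3.3
```

send_rows(
  moves=[
    {"jaw":1,"travel":[0,0.0007,0],"angular":[0,0,0]},
    {"jaw":1,"travel":[0,0,0],"angular":[0,0,0]},
  ],
)

```text
time: 20.55
position: [0.4963, 0.0106, -0.0042]
tcp_rot: [0.67, 0.742, -0.002, -0.002]
wrist_force: [-7.2, -1.0, 4.9]
opening: -0.0001
grip_force: 3.9
```

Force rises with no motion at near-end x' ≈ −55 mm, exactly where it should be on the stop. I'll back off gently and clear.

send_rows(
  moves=[
    {"jaw":1,"travel":[0,-0.001,0],"angular":[0,0,0]},
    {"jaw":1,"travel":[0,-0.002,0],"angular":[0,0,0]},
    {"jaw":1,"travel":[0,-0.006,0],"angular":[0,0,0]},
    {"jaw":1,"travel":[0,-0.015,0],"angular":[0,0,0]},
    {"jaw":1,"travel":[0,-0.03,0],"angular":[0,0,0]},
  ],
)

```text
time: 21.05
position: [0.4486, 0.0048, -0.0023]
tcp_rot: [0.67, 0.742, 0.002, 0.003]
wrist_force: [0.4, -0.3, -0.3]
opening: 0.0001
grip_force: 0.0
```

send_rows(
  moves=[
    {"jaw":1,"travel":[0,-0.015,-0.03],"angular":[0,0,0]},
    {"jaw":1,"travel":[0,0,-0.04],"angular":[0,0,0]},
    {"jaw":1,"travel":[0,0,-0.045],"angular":[0,0,0]},
    {"jaw":1,"travel":[0,0,-0.045],"angular":[0,0,0]},
    {"jaw":1,"travel":[0,0,0],"angular":[0,0,0]},
  ],
)

```text
time: 21.55
position: [0.4369, 0.0028, 0.1645]
tcp_rot: [0.67, 0.742, 0.005, 0.008]
wrist_force: [0.1, 0.5, 0.5]
opening: -0.0001
grip_force: 0.0
```

```bash
python3 -c "
from h import *
w=grab('wrist','w20');P=bot.get_obs()['position'];print(P,vf(P))
V=lambda x,y,z:np.array([.564+x*.9949-y*.1011,.018+x*.1011+y*.9949,z])
print('pred near top',proj(w,V(-.055,0,.046)),'far top',proj(w,V(.045,0,.046)),'stop top',proj(w,V(.045,0,.048)),'sides',proj(w,V(-.005,.02,.026)),proj(w,V(-.005,-.02,.026)))
v=int(proj(w,V(-.005,0,.046))[1]); 
for r in(v-8,v,v+6): print(r,[int(x) for x in w['color'][r,360:500:2,2]])
u=int(proj(w,V(-.005,0,.046))[0]); print(u,[int(x) for x in w['color'][v-40:v+40:2,u,2]])
r=[]
for u in range(u-20,u+21,5):
  c=w['color'][v-40:v+40,u].astype(int)
  b=np.flatnonzero(c[:,2]>190); r.append((u,v-40+b.min(),v-40+b.max()))
print(r)
"
```

```text
[0.43444486 0.00315417 0.16111965] [-0.1304 -0.0017]
pred near top [384.7782195  186.94685051] far top [476.55033454 186.55953632] stop top [477.59594019 187.02034068] sides [425.78433446 165.11873343] [421.85674745 199.08693455]
178 [142, 137, 137, 130, 124, 121, 122, 122, 121, 215, 153, 169, 232, 250, 250, 250, 250, 248, 247, 246, 247, 246, 246, 246, 246, 246, 246, 246, 246, 246, 246, 246, 246, 246, 245, 245, 245, 246, 245, 245, 245, 245, 245, 244, 244, 244, 244, 245, 244, 244, 244, 245, 244, 244, 245, 244, 244, 244, 229, 228, 249, 248, 245, 217, 148, 153, 155, 157, 158, 157]
186 [148, 149, 148, 149, 147, 149, 153, 143, 134, 154, 104, 146, 233, 251, 249, 250, 250, 250, 250, 249, 248, 242, 241, 241, 242, 242, 242, 241, 242, 242, 242, 242, 241, 241, 241, 241, 242, 242, 242, 242, 242, 242, 243, 242, 242, 242, 242, 243, 242, 242, 242, 242, 242, 242, 242, 242, 241, 241, 226, 244, 249, 246, 233, 165, 156, 158, 153, 158, 155, 155]
192 [150, 149, 149, 150, 148, 149, 150, 146, 130, 137, 215, 227, 234, 245, 243, 246, 245, 245, 245, 245, 245, 246, 245, 246, 246, 245, 246, 245, 246, 246, 246, 246, 247, 246, 247, 247, 246, 246, 247, 247, 248, 247, 247, 247, 247, 248, 248, 248, 248, 247, 248, 248, 247, 248, 248, 247, 247, 239, 231, 252, 252, 251, 195, 153, 154, 155, 155, 157, 155, 152]
430 [118, 122, 121, 118, 120, 123, 120, 120, 120, 118, 174, 219, 229, 236, 241, 243, 245, 247, 247, 245, 241, 242, 246, 247, 242, 237, 230, 181, 131, 126, 128, 128, 127, 129, 127, 126, 127, 125, 125, 123]
[(410, np.int64(167), np.int64(199)), (415, np.int64(167), np.int64(199)), (420, np.int64(167), np.int64(199)), (425, np.int64(167), np.int64(199)), (430, np.int64(167), np.int64(199)), (435, np.int64(167), np.int64(199)), (440, np.int64(167), np.int64(199)), (445, np.int64(167), np.int64(199)), (450, np.int64(167), np.int64(199))]
```

The last wrist image matches the seated position: near edge at column 384 (predicted 385), far end at column 476 directly against the stop plate, and sides at rows 167–199 (predicted 165–199).

```bash
python3 -c "
from bench import bot
print(bot.job_done())"
```

```text
the job is handed in; nothing more can be done
None
```

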